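# Offer up a tumbler clamp leaf to its hinge jamb and hold it for the pin

### The job

Pick up the dark clamp leaf that has a single hinge knuckle, bring the knuckle in sideways under the jamb block's upper knuckle, between its two knuckles, and push it home in the V saddle so that the three holes are in one line and the pin could drop straight through. Keep the leaf upright and gripped, its knuckle clear of the ones above and below, and finish while still holding it there. Leave the two-knuckle spare leaf and everything else on the bench where it is.

Things in the scene. Friction and masses are not known exactly. Their poses are not given: they have to be found in the camera images.
- leaf: Leaf to use: dark steel inverted T, 0.25 kg, standing on its flange. Origin: centre of the web's underside; x along the leaf to its knuckle, z up. Web 120 long (x -60 to 60), 8 thick (y), 50 tall (z 0 to 50): pinch across the thickness from above, best at x = 0, near the balance point. Flange x -60 to 50, 50 wide, 6 thick (z 0 to 6). A neck 8 thick (x 59 to 77) carries one knuckle.
- leaf_hole (a point): Middle of the hole in the leaf's knuckle, at leaf x +85, y 0, z 25 mm; axes as the leaf's, z along the hole. The knuckle is an upright bare-steel tube, outside diameter 24, hole diameter 11, 24 tall (leaf z 13 to 37).
- jamb: Grey hinge jamb block, rigid, bolted to the bench. Origin: on the hinge axis at bench height; x points from the open side into the V saddle (the leaf comes in along +x), z up. Knuckles of outside diameter 24: lower z 34 to 58, upper z 94 to 118. Block behind x 17 to 57, y -28 to 28, up to z 122. Base plate x -30 to 85, y -45 to 45, 10 thick. Hinge pin drawn up above the axis, fixed, top at z 144.
- jamb_hole (a point): Point on the hinge axis midway in the 36 mm gap between the jamb's two knuckles, 76 mm above the bench; axes as the jamb's. Behind the gap a rigid upright 90-degree V saddle opens towards -x, mouth about 34 wide at x = 0; a 24 mm knuckle resting against both its sides is exactly on the axis.
- spare_leaf: Bystander: a leaf of the same web and flange but with two short knuckles (z 0 to 14 and 36 to 50) at its +x end. Origin and axes as for the leaf.
- bottle0: Bystander: white wide-mouth bottle, diameter 62, 110 tall; origin at the centre of its underside.
- bottle1: Bystander: white wide-mouth bottle, diameter 62, 110 tall; origin at the centre of its underside.
- bottle2: Bystander: white wide-mouth bottle, diameter 62, 110 tall; origin at the centre of its underside.
- vial0: Bystander: small glass vial with black cap, diameter 27, 45 tall; origin at the centre of its underside.
- vial1: Bystander: small glass vial with black cap, diameter 27, 45 tall; origin at the centre of its underside.
- vial2: Bystander: small glass vial with black cap, diameter 27, 45 tall; origin at the centre of its underside.
- weigh_boat: Bystander: black square weighing boat, 80 by 80, 22 tall; origin at the centre of its underside.

How it is judged:
By the outcome, as a careful person would: the job done as asked, in the order asked, and still so for the second after the job is handed in, while the arm keeps its last pose, push and grip.
It also fails if it takes over 40 s, if anything falls off the work surface, if the arm or the gripper's body presses on something with over 40 N, if the wrist force passes 120 N, or if a joint passes its speed limit or range.

### The arm

A 6-joint arm with a two-finger parallel gripper is mounted at the origin on the work surface. World frame = base frame: x ahead of the robot, y to its left, z up, the work surface at z = 0. Lengths are in m, angles in rad, forces in N, time in s.
With the tool pointing down it reaches from about 0.35 to 0.85 m from the base axis. Payload 8.1 kg.
Tool frame: the origin (TCP) lies midway between the tips of the shut fingers; the grasp point (between the pads) lies 19 mm behind it; z points along the fingers, y is the direction in which the jaws open and shut (so a half turn about z gives the same grasp; the last joint's range is limited). The gripper opens to 93 mm and grips with 3 to 60 N. Pads are 15 mm wide; open, the fingers measure 128 mm over their backs; the gripper's body (75 mm by 188 mm) begins 65 mm behind the grasp point.
Start: joints at [-1.272, 0.13, 1.488, -0, 1.523, -0.085], TCP at [0.225, -0.556, 0.219] pointing down, gripper open.
Joint ranges: [-2.96, 2.96], [-0.89, 2.26], [0.02, 2.5], [-1.34, 4.48], [0, 2.73], [-2.66, 2.66]. Speed limits (rad/s): [2.39, 2.39, 2.79, 3.14, 3.14, 3.14].

### API

Orientations are given as a rotation vector (axis times angle).
In Python, from plant import robot gives the robot as it stands. The module is installed in compiled form; this text tells all that it offers.
- The arm moves only by the shell command python3 -m pendant 'ROWS' [FORCE]. ROWS is JSON, a list of rows, each an object with "translation": the shift along the tool's x, y, z in mm, a list of three; "twist": the turn, a rotation vector about the tool's x, y, z in rad, a list of three; "grip": the opening, from -1 (shut) to 1 (fully open). A call has exactly 10 rows; each row shifts and turns the pose as measured when the row begins, along the tool's axes as they then stand; what a row does not reach is not made up. A row lasts 1/10 s, in which the tool goes at most 50 mm and 8.59 degrees, less where a joint would pass 70% of its speed; a pose out of reach is approached as far as the arm can. A call is refused whole if a number of a shift passes 50 or a number of a turn 0.15, either way. A call with a gripper value outside its range is refused whole. The fingers move at their own pace and stop on an object; FORCE is the grip in N (left out, the last holds). Time passes only in rows, so rows that do not move let the fingers close, or fill a call up. It gives the time, the measured TCP pose, the force and the opening at its end, in the units of the state.
- robot.read_state(): the state, without advancing time (a new reading comes with each control period).
- robot.read_camera(name): name is "scene" or "top"; returns (picture, depth): 480x640x3 uint8, red, green, blue; 480x640 float32, m along the optical axis (not along the pixel's ray), 0 where there is no reading.
- robot.camera_info(name): a dict with "vertical_fov" (degrees; the focal length in pixels is half the picture's height over the tangent of half this angle, whatever the lens; pixels are square), "cx", "cy" (the principal point, pixels), "cam_to_world" (4x4, takes a point from camera to world coordinates). Camera axes: x right, y up, looking along -z (the intrinsics and any distortion apply to the point x, -y, -z); pixel columns grow to the right and rows downward; lengths in m; the calibration is good to about 2 mm. A picture is of the moment at which its call begins. camera_info takes no time and is no camera call.
- robot.close_job(): hands the job in, once; it reports no verdict.
The state is a dict: "t": time; "q": joint angles; "dq": joint speeds; "joint_torque": joint torques, N m; "tool_pos": TCP position; "orientation": TCP orientation; "force": force on the tool from outside, world axes, zero at the start; "wrist_torque": the same for the moment, N m; "opening": finger opening in m.
Only numpy, scipy, OpenCV 4.12 (cv2) and the standard library are available. Lean on these libraries where they do the work, as an engineer would, in place of code of your own. Each camera call takes 0.05 s, during which the arm holds its last target. There are 200 camera calls.

## Working session

There is one attempt and no reset: what is moved stays moved. The work goes in short steps, Python scripts to look and compute and a shell command to move; the robot and the scene stay as the last step left them, time stands still between calls to the robot, and variables do not carry over. Pictures are saved under pics/ and viewed, about 8 in all and at most 12, crops included, and the job is handed in when it is done.

```bash
mkdir -p pics; cat > h.py <<'E'
import numpy as np, cv2
from plant import robot
from scipy.spatial.transform import Rotation as R
def snap(n,tag):
    p,d=robot.read_camera(n); np.savez(f'{tag}.npz',p=p,d=d); cv2.imwrite(f'pics/{tag}.png',p[:,:,::-1]); return p,d
def cloud(n,d):
    i=robot.camera_info(n); f=240/np.tan(np.radians(i['vertical_fov'])/2); T=np.array(i['cam_to_world'])
    v,u=np.mgrid[:480,:640]
    P=np.stack([(u-i['cx'])/f*d,-(v-i['cy'])/f*d,-d],-1)
    return P@T[:3,:3].T+T[:3,3]
E
python3 - <<'E'
from h import *
for n in('scene','top'):
    p,d=snap(n,n+'0'); print(robot.camera_info(n)); print((d>0).mean())
s=robot.read_state(); print(s)
E
```

```text
{'vertical_fov': 47.56007984348345, 'cx': 322.6446079532153, 'cy': 234.89420337246546, 'cam_to_world': array([[-0.44734421, -0.48449047,  0.75176602,  1.47680876],
       [ 0.89435907, -0.24022904,  0.37737496,  0.41900058],
       [-0.00223854,  0.84116526,  0.54077352,  0.75023752],
       [ 0.        ,  0.        ,  0.        ,  1.        ]])}
0.9960416666666667
{'vertical_fov': 52.446707433763834, 'cx': 319.53872405421583, 'cy': 238.84905143337676, 'cam_to_world': array([[-0.00220289,  0.98847052, -0.15139742,  0.43548427],
       [-0.99998184, -0.00132825,  0.00587795, -0.03240451],
       [ 0.00560909,  0.15140762,  0.9884555 ,  1.00752053],
       [ 0.        ,  0.        ,  0.        ,  1.        ]])}
0.9960774739583333
{'t': 0.1, 'q': array([-1.27237946e+00,  1.31090795e-01,  1.48915671e+00,  4.92003591e-05,
        1.52302673e+00, -8.54006614e-02]), 'dq': array([-0.00057642, -0.00373704, -0.00278922,  0.00032243, -0.00094964,
       -0.00104831]), 'joint_torque': array([ 3.21195866e-04, -5.61339498e+01, -4.93098485e+01,  7.70151266e-02,
        2.90071545e-02, -6.66325013e-05]), 'tool_pos': array([ 0.22456282, -0.55583395,  0.2176968 ]), 'orientation': array([-3.08227340e+00, -5.98881682e-01,  2.03936100e-04]), 'force': array([0.66836589, 0.03416655, 0.09411726]), 'wrist_torque': array([-0.03418026,  0.0421982 , -0.04260163]), 'opening': 0.0930516739614491}
```

View pics/top0.png

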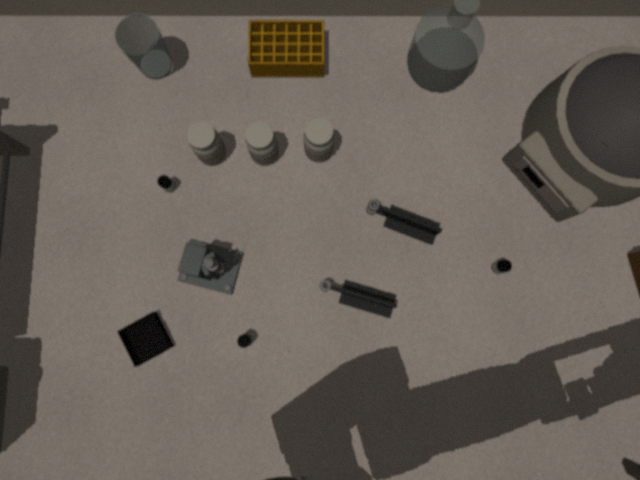

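View pics/scene0.png

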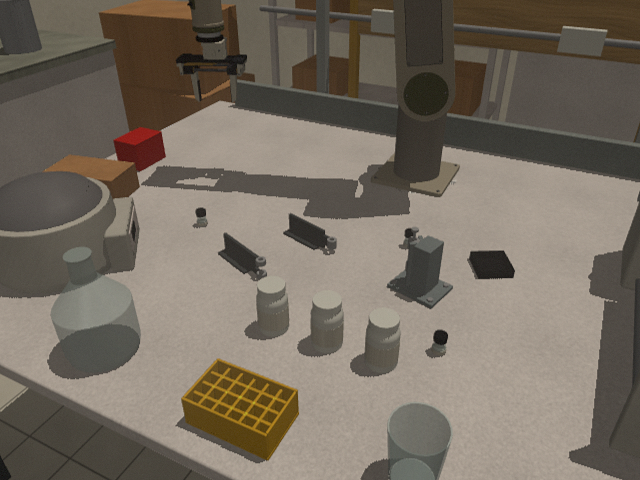

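```bash
python3 - <<'E'
from h import *
s=np.load('scene0.npz')['p'];t=np.load('top0.npz')['p']
e=lambda a,y,x,h,w,k:cv2.convertScaleAbs(cv2.resize(a[y:y+h,x:x+w],(w*k,h*k),interpolation=cv2.INTER_CUBIC),alpha=1.8)
A=e(s,205,210,75,133,6)[:300,:]
im=np.vstack([cv2.resize(e(s,205,215,80,130,6),(488,300)),cv2.resize(e(t,190,310,130,135,4),(488,300))[:300]])
im2=np.vstack([cv2.resize(e(s,220,380,90,80,4),(300,300)),cv2.resize(e(t,230,170,70,80,4),(300,300))])
cv2.imwrite('pics/crop.png',np.hstack([im,im2])[:,:,::-1])
d=np.load('top0.npz')['d'];P=cloud('top',d)
def fit(x0,x1,y0,y1,zl,zh):
    Q=P[y0:y1,x0:x1].reshape(-1,3);Q=Q[(Q[:,2]>zl)&(Q[:,2]<zh)]
    if len(Q)<5: print('few',len(Q));return
    r=cv2.minAreaRect((Q[:,:2]*1000).astype(np.float32));m=Q.mean(0)
    w,V=np.linalg.eigh(np.cov(Q[:,:2].T));print(zl,len(Q),m.round(4),r,'ang',np.degrees(np.arctan2(V[1,1],V[0,1])).round(1))
for b in((315,405,268,325),(360,450,192,250)):
    fit(*b,.04,.06);fit(*b,.02,.034);fit(*b,.0035,.012)
b=(170,250,230,300)
for z in((.005,.02),(.112,.13),(.13,.16),(.09,.12)):fit(*b,*z)
print('table',np.median(P[300:470,60:110,2]),np.median(P[100:180,300:400,2]))
E
```

```text
0.04 268 [ 0.4674 -0.1307  0.0492] ((467.6705322265625, -130.63473510742188), (119.36524200439453, 8.158987045288086), 73.25399017333984) ang 73.2
0.02 45 [ 0.4752 -0.0941  0.0287] ((466.42926025390625, -109.84419250488281), (148.12548828125, 22.518651962280273), 67.0619125366211) ang 72.5
0.0035 939 [ 0.4662 -0.1342  0.0058] ((466.34375, -119.79049682617188), (102.39312744140625, 175.97079467773438), 1.4654229879379272) ang 75.0
0.04 424 [ 0.6307 -0.2029  0.0482] ((625.797607421875, -207.67544555664062), (156.7039031982422, 23.732418060302734), 65.35745239257812) ang 68.5
0.02 95 [ 0.619  -0.2247  0.0268] ((618.916015625, -224.67330932617188), (118.3023910522461, 1.770865797996521), 68.13601684570312) ang 68.3
0.0035 763 [ 0.6189 -0.2245  0.006 ] ((627.389404296875, -215.35568237304688), (120.62040710449219, 186.26589965820312), 2.2308874130249023) ang 72.0
0.005 1282 [0.5256 0.1714 0.01  ] ((539.5628662109375, 191.21035766601562), (149.5395050048828, 132.56561279296875), 89.91362762451172) ang 117.3
0.112 876 [0.5329 0.1883 0.1206] ((531.7249755859375, 182.0684814453125), (68.87767791748047, 55.887760162353516), 75.74372863769531) ang 73.5
0.13 65 [0.5259 0.1595 0.1433] ((526.548095703125, 159.7501220703125), (14.058487892150879, 14.60472583770752), 87.22859191894531) ang 53.1
0.09 375 [0.5279 0.172  0.1135] ((531.6277465820312, 181.98529052734375), (69.07796478271484, 56.034847259521484), 75.617919921875) ang 79.7
table 0.00012004373697160897 -7.986040988949838e-05
```

View pics/crop.png

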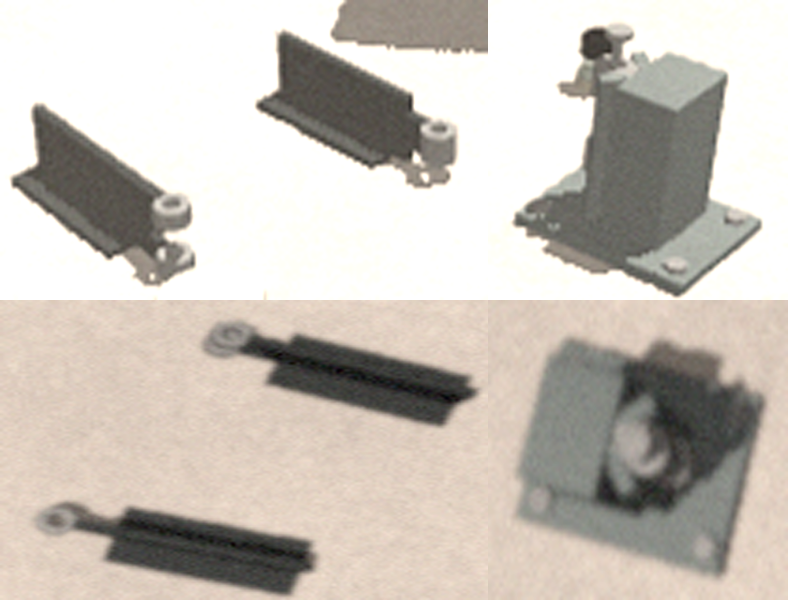

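The crops show the single-knuckle leaf is the one nearer the base (top view ~(360,295), knuckle at (327,285)). The other, at (405,222), has two knuckles, so it is the spare. The jamb's axis and pin are at about (210,262) in the top view. The leaf web centre is at (0.4675,-0.131) with yaw 73.2°. The jamb axis is near (0.526,0.160) with yaw about 75.7°.

```bash
cat >> h.py <<'E'
def delta(x,y,z,yaw_deg):
    "shift in tool axes (mm) + turn (tool rotvec) to put TCP at x,y,z, pointing down, tool x at yaw (mod half turn)"
    s=robot.read_state(); C=R.from_rotvec(s['orientation']); best=None
    for a in (0,180):
        G=R.from_euler('z',yaw_deg+a,degrees=True)*R.from_euler('x',180,degrees=True)
        w=(C.inv()*G).as_rotvec()
        if best is None or np.linalg.norm(w)<np.linalg.norm(best[0]): best=(w,G)
    d=np.array([x,y,z])-s['tool_pos']
    print('t',s['t'],'tcp',s['tool_pos'].round(4),'q6',s['q'][5].round(3),'F',s['force'].round(1),'open',s['opening'].round(4))
    print('shift now',(C.inv().apply(d)*1000).round(1),'turn',best[0].round(4),'shift after turn',(best[1].inv().apply(d)*1000).round(1))
E
python3 - <<'E'
from h import *
delta(.4675,-.1307,.12,73.2)
d=np.load('top0.npz')['d'];P=cloud('top',d)
Q=P[225:305,165:255].reshape(-1,3)
from scipy.optimize import least_squares
for zl,zh in((.008,.012),(.119,.125),(.116,.1195)):
    q=Q[(Q[:,2]>zl)&(Q[:,2]<zh)][:,:2]*1000
    print(zl,len(q),cv2.minAreaRect(q.astype(np.float32)),q.mean(0))
sp=P[268:325,315:405].reshape(-1,3);k=sp[(sp[:,2]>.033)&(sp[:,2]<.039)&(sp[:,1]>-.068)]
print('knuckle top',len(k),cv2.minEnclosingCircle((k[:,:2]*1000).astype(np.float32)),k.mean(0))
E
```

```text
Traceback (most recent call last):
  File "h.py", line 19, in delta
    print('t',s['t'],'tcp',s['tool_pos'].round(4),'q6',s['q'][5].round(3),'F',s['force'].round(1),'open',s['opening'].round(4))
                                                                                                         ^^^^^^^^^^^^^^^^^^
AttributeError: 'float' object has no attribute 'round'
```

```bash
sed -i "s/s\['opening'\].round(4)/round(s['opening'],4)/" h.py
python3 - <<'E'
from h import *
delta(.4675,-.1307,.12,73.2)
d=np.load('top0.npz')['d'];P=cloud('top',d)
Q=P[225:305,165:255].reshape(-1,3)
for zl,zh in((.008,.012),(.119,.125),(.116,.1195)):
    q=Q[(Q[:,2]>zl)&(Q[:,2]<zh)][:,:2]*1000
    print(zl,len(q),cv2.minAreaRect(q.astype(np.float32)),q.mean(0))
sp=P[268:325,315:405].reshape(-1,3);k=sp[(sp[:,2]>.033)&(sp[:,2]<.039)&(sp[:,1]>-.068)]
print('knuckle top',len(k),cv2.minEnclosingCircle((k[:,:2]*1000).astype(np.float32)),k.mean(0))
E
```

```text
t 0.1 tcp [ 0.2246 -0.5558  0.2177] q6 -0.085 F [0.7 0.  0.1] open 0.0931
shift now [ 384.4 -303.1   98.3] turn [-0.0015 -0.0009 -0.8938] shift after turn [477.2 109.7  97.7]
0.008 839 ((532.8016357421875, 186.90151977539062), (114.5090103149414, 89.75519561767578), 75.40960693359375) [525.16199342 171.57555343]
0.119 657 ((531.8837280273438, 183.0889892578125), (66.8212890625, 55.692955017089844), 75.74372863769531) [534.19463639 194.43989159]
0.116 179 ((532.3743286132812, 181.45762634277344), (67.71326446533203, 54.1876106262207), 80.70435333251953) [528.85447875 170.7659586 ]
knuckle top 90 ((490.51934814453125, -52.82783889770508), 15.557401657104492) [ 0.49148774 -0.05223391  0.03618051]
```

```bash
python3 -m pendant '[{"translation":[0,0,0],"twist":[0,0,-0.149],"grip":1},{"translation":[0,0,0],"twist":[0,0,-0.149],"grip":1},{"translation":[0,0,0],"twist":[0,0,-0.149],"grip":1},{"translation":[0,0,0],"twist":[0,0,-0.149],"grip":1},{"translation":[0,0,0],"twist":[0,0,-0.149],"grip":1},{"translation":[0,0,0],"twist":[0,0,-0.149],"grip":1},{"translation":[48,11,0],"twist":[0,0,0],"grip":1},{"translation":[48,11,0],"twist":[0,0,0],"grip":1},{"translation":[48,11,0],"twist":[0,0,0],"grip":1},{"translation":[48,11,0],"twist":[0,0,0],"grip":1}]'
python3 -c "
from h import *
delta(.4675,-.1307,.12,73.2)"
```

```text
t: 1.1
tool_pos: [0.3169, -0.3797, 0.2106]
orientation: [-2.501, -1.878, -0.005]
force: [-0.2, 0.4, 1.0]
opening: 0.093
t 1.1 tcp [ 0.3169 -0.3797  0.2106] q6 -0.698 F [-0.2  0.4  1. ] open 0.093
shift now [280.1  75.9  92.9] turn [-0.0092 -0.0106  0.0103] shift after turn [281.9  72.2  90.6]
```

```bash
python3 -m pendant '[{"translation":[40,10,10],"twist":[-0.009,-0.01,0.01],"grip":1},{"translation":[40,10,10],"twist":[0,0,0],"grip":1},{"translation":[40,10,10],"twist":[0,0,0],"grip":1},{"translation":[40,10,10],"twist":[0,0,0],"grip":1},{"translation":[40,10,10],"twist":[0,0,0],"grip":1},{"translation":[40,10,10],"twist":[0,0,0],"grip":1},{"translation":[30,8,10],"twist":[0,0,0],"grip":1},{"translation":[10,3,5],"twist":[0,0,0],"grip":1},{"translation":[0,0,0],"twist":[0,0,0],"grip":1},{"translation":[0,0,0],"twist":[0,0,0],"grip":1}]'
python3 -c "
from h import *
delta(.4675,-.1307,.015,73.2)"
```

```text
t: 2.1
tool_pos: [0.4688, -0.1157, 0.1311]
orientation: [-2.515, -1.88, 0.002]
force: [-0.5, -0.5, -0.3]
opening: 0.0929
t 2.1 tcp [ 0.4688 -0.1157  0.1311] q6 -0.061 F [-0.5 -0.5 -0.3] open 0.0929
shift now [-14.8   3.3 116.1] turn [-0.0023 -0.0001  0.0064] shift after turn [-14.8   3.1 116.1]
```

```bash
python3 -m pendant '[{"translation":[-8,2,10],"twist":[-0.002,0,0.006],"grip":1},{"translation":[-7,1,15],"twist":[0,0,0],"grip":1},{"translation":[0,0,20],"twist":[0,0,0],"grip":1},{"translation":[0,0,20],"twist":[0,0,0],"grip":1},{"translation":[0,0,15],"twist":[0,0,0],"grip":1},{"translation":[0,0,10],"twist":[0,0,0],"grip":1},{"translation":[0,0,5],"twist":[0,0,0],"grip":1},{"translation":[0,0,0],"twist":[0,0,0],"grip":1},{"translation":[0,0,0],"twist":[0,0,0],"grip":1},{"translation":[0,0,0],"twist":[0,0,0],"grip":1}]'
python3 -c "
from h import *
delta(.4675,-.1307,.015,73.2)"
```

```text
t: 3.1
tool_pos: [0.4656, -0.1464, 0.0344]
orientation: [2.53, 1.848, 0.001]
force: [-0.0, 0.1, 0.1]
opening: 0.0931
t 3.1 tcp [ 0.4656 -0.1464  0.0344] q6 -0.097 F [-0.   0.1  0.1] open 0.0931
shift now [15.7 -3.1 19.3] turn [ 0.0072  0.0042 -0.0158] shift after turn [15.6 -2.7 19.4]
```

```bash
python3 -m pendant '[{"translation":[5,-1,5],"twist":[0.007,0.004,-0.015],"grip":1},{"translation":[3,-1,5],"twist":[0,0,0],"grip":1},{"translation":[2,0,3],"twist":[0,0,0],"grip":1},{"translation":[0,0,2],"twist":[0,0,0],"grip":1},{"translation":[0,0,0],"twist":[0,0,0],"grip":1},{"translation":[0,0,0],"twist":[0,0,0],"grip":1},{"translation":[0,0,0],"twist":[0,0,0],"grip":1},{"translation":[0,0,0],"twist":[0,0,0],"grip":1},{"translation":[0,0,0],"twist":[0,0,0],"grip":1},{"translation":[0,0,0],"twist":[0,0,0],"grip":1}]'
python3 -c "
from h import *
delta(.4675,-.1307,.015,73.2)"
```

```text
t: 4.1
tool_pos: [0.4684, -0.1354, 0.0199]
orientation: [2.518, 1.874, 0.003]
force: [-0.2, -0.1, 0.5]
opening: 0.0933
t 4.1 tcp [ 0.4684 -0.1354  0.0199] q6 -0.096 F [-0.2 -0.1  0.5] open 0.0933
shift now [ 4.2 -2.3  4.9] turn [0.003  0.0001 0.0021] shift after turn [ 4.2 -2.2  4.9]
```

```bash
python3 -m pendant '[{"translation":[3,-2,3],"twist":[0.003,0,0.002],"grip":1},{"translation":[1,0,1],"twist":[0,0,0],"grip":1},{"translation":[0,0,0],"twist":[0,0,0],"grip":1},{"translation":[0,0,0],"twist":[0,0,0],"grip":-1},{"translation":[0,0,0],"twist":[0,0,0],"grip":-1},{"translation":[0,0,0],"twist":[0,0,0],"grip":-1},{"translation":[0,0,0],"twist":[0,0,0],"grip":-1},{"translation":[0,0,0],"twist":[0,0,0],"grip":-1},{"translation":[0,0,0],"twist":[0,0,0],"grip":-1},{"translation":[0,0,0],"twist":[0,0,0],"grip":-1}]' 45
python3 -c "
from h import *
delta(.4675,-.1307,.067,75.5)"
```

```text
t: 5.1
tool_pos: [0.4677, -0.1307, 0.0157]
orientation: [2.522, 1.873, -0.0]
force: [-0.1, -0.5, 0.1]
opening: 0.0414
t 5.1 tcp [ 0.4677 -0.1307  0.0157] q6 -0.084 F [-0.1 -0.5  0.1] open 0.0414
shift now [ -0.1  -0.2 -51.3] turn [-0.0001  0.0001 -0.0404] shift after turn [ -0.   -0.2 -51.3]
```

```bash
python3 -m pendant '[{"translation":[0,0,0],"twist":[0,0,0],"grip":-1},{"translation":[0,0,0],"twist":[0,0,0],"grip":-1},{"translation":[0,0,0],"twist":[0,0,0],"grip":-1},{"translation":[0,0,0],"twist":[0,0,0],"grip":-1},{"translation":[0,0,0],"twist":[0,0,0],"grip":-1},{"translation":[0,0,0],"twist":[0,0,0],"grip":-1},{"translation":[0,0,0],"twist":[0,0,0],"grip":-1},{"translation":[0,0,0],"twist":[0,0,0],"grip":-1},{"translation":[0,0,0],"twist":[0,0,0],"grip":-1},{"translation":[0,0,0],"twist":[0,0,0],"grip":-1}]'
python3 -c "
from h import *
delta(.4675,-.1307,.067,75.5)"
```

```text
t: 6.1
tool_pos: [0.4676, -0.1307, 0.0157]
orientation: [-2.522, -1.873, 0.0]
force: [-1.0, 0.1, 0.4]
opening: 0.0078
t 6.1 tcp [ 0.4676 -0.1307  0.0157] q6 -0.084 F [-1.   0.1  0.4] open 0.0078
shift now [ -0.   -0.1 -51.3] turn [-0.0003  0.0001 -0.0405] shift after turn [ -0.   -0.1 -51.3]
```

```bash
python3 -m pendant '[{"translation":[0,0,-4],"twist":[0,0,0],"grip":-1},{"translation":[0,0,-8],"twist":[0,0,0],"grip":-1},{"translation":[0,0,-10],"twist":[0,0,0],"grip":-1},{"translation":[0,0,-10],"twist":[0,0,-0.02],"grip":-1},{"translation":[0,0,-8],"twist":[0,0,-0.02],"grip":-1},{"translation":[0,0,-4],"twist":[0,0,0],"grip":-1},{"translation":[0,0,-2],"twist":[0,0,0],"grip":-1},{"translation":[0,0,0],"twist":[0,0,0],"grip":-1},{"translation":[0,0,0],"twist":[0,0,0],"grip":-1},{"translation":[0,0,0],"twist":[0,0,0],"grip":-1}]'
python3 - <<'E'
from h import *
p,d=snap('top','top1');p2,d2=snap('scene','scene1')
s=robot.read_state();dz=s['tool_pos'][2]
# aim point: hole 40 mm short of axis along jamb x
j=np.array([np.cos(np.radians(75.5)),np.sin(np.radians(75.5))])
for k in(40,):
    t=np.array([.526,.1603])-j*(.085+k/1000); delta(*t,.067,75.5)
P=cloud('top',d);Q=P[230:330,290:420].reshape(-1,3)
for zl,zh in((.095,.11),(.08,.094)):
    q=Q[(Q[:,2]>zl)&(Q[:,2]<zh)&(Q[:,0]>.43)&(Q[:,0]<.53)];print(zl,len(q),q.mean(0).round(4) if len(q) else '',cv2.minAreaRect((q[:,:2]*1000).astype(np.float32)) if len(q) else '')
e=lambda a,y,x,h,w:cv2.convertScaleAbs(cv2.resize(a[y:y+h,x:x+w],None,fx=4,fy=4,interpolation=cv2.INTER_CUBIC),alpha=1.6)
cv2.imwrite('pics/lift.png',np.hstack([e(p,200,280,120,100),e(p2,160,260,120,100)])[:,:,::-1])
E
```

```text
t: 7.1
tool_pos: [0.4671, -0.1305, 0.0657]
orientation: [-2.48, -1.927, 0.001]
force: [0.0, -0.3, -2.7]
opening: 0.0076
t 7.2 tcp [ 0.467  -0.1305  0.0656] q6 -0.128 F [-0.7 -0.2 -2.9] open 0.0077
shift now [171.3 -15.1  -1.4] turn [-0.0009  0.0001  0.0034] shift after turn [171.3 -15.7  -1.4]
0.095 0  
0.08 127 [ 0.488  -0.0519  0.0861] ((488.7353820800781, -54.63292694091797), (32.16884994506836, 22.769428253173828), 89.85095977783203)
```

View pics/lift.png

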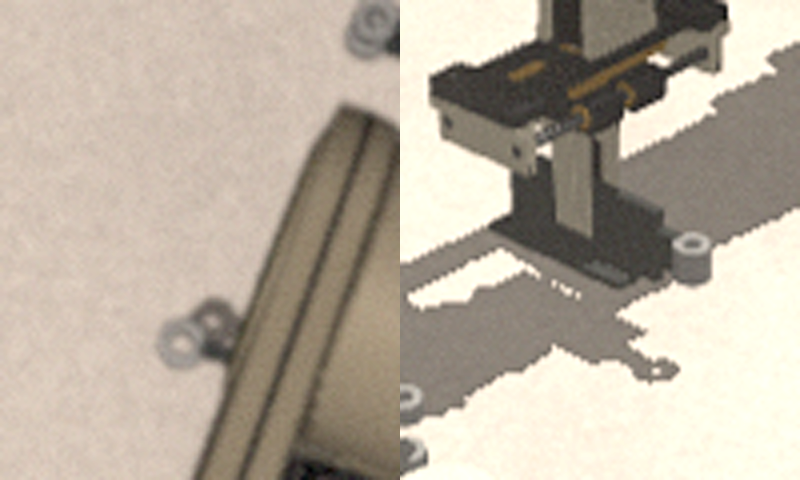

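The leaf is lifted, upright and square in the pads. In the top view its knuckle is at about (325.5,286). Next I carry it to 40 mm short of the axis.

```bash
python3 -m pendant '[{"translation":[10,-1,-1],"twist":[0,0,0.003],"grip":-1},{"translation":[20,-2,0],"twist":[0,0,0],"grip":-1},{"translation":[25,-3,0],"twist":[0,0,0],"grip":-1},{"translation":[25,-3,0],"twist":[0,0,0],"grip":-1},{"translation":[25,-3,0],"twist":[0,0,0],"grip":-1},{"translation":[20,-2,0],"twist":[0,0,0],"grip":-1},{"translation":[15,-1,0],"twist":[0,0,0],"grip":-1},{"translation":[8,0,0],"twist":[0,0,0],"grip":-1},{"translation":[0,0,0],"twist":[0,0,0],"grip":-1},{"translation":[0,0,0],"twist":[0,0,0],"grip":-1}]'
python3 - <<'E'
from h import *
p,d=snap('top','top2');p2,d2=snap('scene','scene2')
j=np.array([np.cos(np.radians(75.5)),np.sin(np.radians(75.5))])
t=np.array([.526,.1603])-j*(.085+.04); delta(*t,.067,75.5)
e=lambda a,y,x,h,w:cv2.convertScaleAbs(cv2.resize(a[y:y+h,x:x+w],None,fx=4,fy=4,interpolation=cv2.INTER_CUBIC),alpha=1.6)
cv2.imwrite('pics/near.png',np.hstack([e(p,225,170,120,100),e(p2,200,360,120,100)])[:,:,::-1])
E
```

```text
t: 8.2
tool_pos: [0.4887, 0.0268, 0.0651]
orientation: [-2.483, -1.918, 0.003]
force: [-0.6, -0.9, -2.5]
opening: 0.0079
t 8.3 tcp [0.4887 0.0264 0.0652] q6 0.203 F [-0.3 -0.4 -2.9] open 0.0076
shift now [14.   2.5 -1.8] turn [-0.0045 -0.0009 -0.003 ] shift after turn [14.   2.5 -1.8]
```

View pics/near.png

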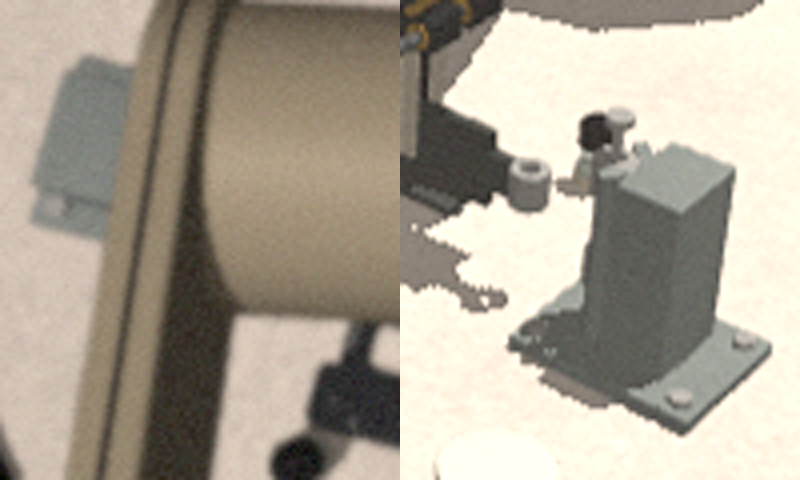

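```bash
python3 - <<'E'
from h import *
d=np.load('scene2.npz')['d'];P=cloud('scene',d)
A=P[234:256,384:402].reshape(-1,3)
for zl,zh in((.082,.092),(.06,.082)):
    q=A[(A[:,2]>zl)&(A[:,2]<zh)&(A[:,1]>.08)]
    print(zl,len(q),q.mean(0).round(4),np.percentile(q[:,2],[5,50,95]).round(4),cv2.minEnclosingCircle((q[:,:2]*1000).astype(np.float32)))
# side fit circle of radius 12
from scipy.optimize import least_squares
r=least_squares(lambda c:np.hypot(q[:,0]-c[0],q[:,1]-c[1])-.012,[.503,.123],loss='soft_l1',f_scale=.001)
print('side-fit centre',r.x.round(4))
s=robot.read_state();C=R.from_rotvec(s['orientation']);print('pred hole',(s['tool_pos']+C.apply([.085,0,0])).round(4))
B=P[220:305,400:460].reshape(-1,3)
for zl,zh in((.119,.125),(.138,.15)):
    q=B[(B[:,2]>zl)&(B[:,2]<zh)];print(zl,len(q),q.mean(0).round(4),cv2.minAreaRect((q[:,:2]*1000).astype(np.float32)))
E
```

```text
0.082 83 [0.5111 0.1022 0.0856] [0.0824 0.086  0.0881] ((508.73388671875, 99.78711700439453), 17.450754165649414)
0.06 92 [0.5151 0.1035 0.0729] [0.0637 0.0731 0.0809] ((511.81646728515625, 101.05058288574219), 16.655094146728516)
side-fit centre [0.5093 0.1039]
pred hole [0.5103 0.1086 0.0653]
0.119 345 [0.5363 0.1898 0.1219] ((530.6390991210938, 179.86671447753906), (67.78717041015625, 59.23490524291992), 73.6994400024414)
0.138 40 [0.5271 0.1575 0.1432] ((524.7788696289062, 157.583984375), (14.077762603759766, 18.85536766052246), 76.24663543701172)
```

```bash
python3 -m pendant '[{"translation":[4,1,-1],"twist":[-0.004,-0.001,-0.003],"grip":-1},{"translation":[6,1,-0.8],"twist":[0,0,0],"grip":-1},{"translation":[6,0.4,0],"twist":[0,0,0],"grip":-1},{"translation":[6,0,0],"twist":[0,0,0],"grip":-1},{"translation":[6,0,0],"twist":[0,0,0],"grip":-1},{"translation":[6,0,0],"twist":[0,0,0],"grip":-1},{"translation":[4,0,0],"twist":[0,0,0],"grip":-1},{"translation":[2,0,0],"twist":[0,0,0],"grip":-1},{"translation":[0,0,0],"twist":[0,0,0],"grip":-1},{"translation":[0,0,0],"twist":[0,0,0],"grip":-1}]'
python3 - <<'E'
from h import *
j=np.array([np.cos(np.radians(75.5)),np.sin(np.radians(75.5))])
t=np.array([.526,.1603])-j*.085; delta(*t,.067,75.5)
E
```

```text
t: 9.3
tool_pos: [0.5023, 0.0665, 0.0671]
orientation: [2.486, 1.921, -0.001]
force: [-0.8, -0.7, -2.9]
opening: 0.0076
t 9.3 tcp [0.5023 0.0665 0.0671] q6 0.286 F [-0.8 -0.7 -2.9] open 0.0076
shift now [11.7 -0.6  0.1] turn [-0.0002  0.0004 -0.0021] shift after turn [11.7 -0.6  0.1]
```

```bash
python3 -m pendant '[{"translation":[2,-0.3,0],"twist":[0,0,-0.002],"grip":-1},{"translation":[2,-0.3,0],"twist":[0,0,0],"grip":-1},{"translation":[2,0,0],"twist":[0,0,0],"grip":-1},{"translation":[2,0,0],"twist":[0,0,0],"grip":-1},{"translation":[1,0,0],"twist":[0,0,0],"grip":-1},{"translation":[0.5,0,0],"twist":[0,0,0],"grip":-1},{"translation":[0,0,0],"twist":[0,0,0],"grip":-1},{"translation":[0,0,0],"twist":[0,0,0],"grip":-1},{"translation":[0,0,0],"twist":[0,0,0],"grip":-1},{"translation":[0,0,0],"twist":[0,0,0],"grip":-1}]'
python3 - <<'E'
from h import *
j=np.array([np.cos(np.radians(75.5)),np.sin(np.radians(75.5))])
t=np.array([.526,.1603])-j*.085; delta(*t,.067,75.5)
E
```

```text
t: 10.3
tool_pos: [0.5042, 0.0761, 0.0671]
orientation: [2.485, 1.922, -0.001]
force: [0.0, -0.3, -2.3]
opening: 0.0081
t 10.3 tcp [0.5042 0.0761 0.0671] q6 0.304 F [ 0.  -0.3 -2.3] open 0.0081
shift now [2.  0.  0.1] turn [-0.0002  0.0006 -0.0008] shift after turn [2.  0.  0.1]
```

```bash
python3 -m pendant '[{"translation":[0.8,0,0],"twist":[0,0,0],"grip":-1},{"translation":[0.8,0,0],"twist":[0,0,0],"grip":-1},{"translation":[0.8,0,0],"twist":[0,0,0],"grip":-1},{"translation":[0,0,0],"twist":[0,0,0],"grip":-1},{"translation":[0,0,0],"twist":[0,0,0],"grip":-1},{"translation":[0,0,0],"twist":[0,0,0],"grip":-1},{"translation":[0,0,0],"twist":[0,0,0],"grip":-1},{"translation":[0,0,0],"twist":[0,0,0],"grip":-1},{"translation":[0,0,0],"twist":[0,0,0],"grip":-1},{"translation":[0,0,0],"twist":[0,0,0],"grip":-1}]' 60
python3 - <<'E'
from h import *
j=np.array([np.cos(np.radians(75.5)),np.sin(np.radians(75.5))])
t=np.array([.526,.1603])-j*.085; delta(*t,.067,75.5)
E
```

```text
t: 11.3
tool_pos: [0.5046, 0.0783, 0.067]
orientation: [2.485, 1.922, -0.002]
force: [-1.1, -1.1, -2.3]
opening: 0.0078
t 11.3 tcp [0.5046 0.0783 0.067 ] q6 0.308 F [-1.1 -1.1 -2.3] open 0.0078
shift now [-0.3  0.2  0. ] turn [-0.0006  0.0011 -0.0009] shift after turn [-0.3  0.2  0. ]
```

```bash
python3 -m pendant '[{"translation":[0.8,0,0],"twist":[0,0,0],"grip":-1},{"translation":[0.8,0,0],"twist":[0,0,0],"grip":-1},{"translation":[0.8,0,0],"twist":[0,0,0],"grip":-1},{"translation":[0.8,0,0],"twist":[0,0,0],"grip":-1},{"translation":[0,0,0],"twist":[0,0,0],"grip":-1},{"translation":[0,0,0],"twist":[0,0,0],"grip":-1},{"translation":[0,0,0],"twist":[0,0,0],"grip":-1},{"translation":[0,0,0],"twist":[0,0,0],"grip":-1},{"translation":[0,0,0],"twist":[0,0,0],"grip":-1},{"translation":[0,0,0],"twist":[0,0,0],"grip":-1}]'
python3 - <<'E'
from h import *
j=np.array([np.cos(np.radians(75.5)),np.sin(np.radians(75.5))])
t=np.array([.526,.1603])-j*.085; delta(*t,.067,75.5)
E
```

```text
t: 12.3
tool_pos: [0.5043, 0.0789, 0.067]
orientation: [2.484, 1.921, -0.01]
force: [-0.9, -1.8, -1.2]
opening: 0.0078
t 12.3 tcp [0.5043 0.0789 0.067 ] q6 0.315 F [-0.9 -1.8 -1.2] open 0.0078
shift now [-0.7  0.6  0. ] turn [-0.0023  0.0063 -0.0012] shift after turn [-0.7  0.6  0. ]
```

```bash
python3 -m pendant '[{"translation":[1,0,0],"twist":[0.002,0.006,0],"grip":-1},{"translation":[1,0,0],"twist":[0,0,0],"grip":-1},{"translation":[1.5,0,0],"twist":[0,0,0],"grip":-1},{"translation":[1.5,0,0],"twist":[0,0,0],"grip":-1},{"translation":[1.5,0,0],"twist":[0,0,0],"grip":-1},{"translation":[1.5,0,0],"twist":[0,0,0],"grip":-1},{"translation":[1.5,0,0],"twist":[0,0,0],"grip":-1},{"translation":[1.5,0,0],"twist":[0,0,0],"grip":-1},{"translation":[1.5,0,0],"twist":[0,0,0],"grip":-1},{"translation":[1.5,0,0],"twist":[0,0,0],"grip":-1}]'
python3 - <<'E'
from h import *
j=np.array([np.cos(np.radians(75.5)),np.sin(np.radians(75.5))])
t=np.array([.526,.1603])-j*.085; delta(*t,.067,75.5)
s=robot.read_state();C=R.from_rotvec(s['orientation']);print('F tool',C.inv().apply(s['force']).round(1),'M tool',C.inv().apply(s['wrist_torque']).round(2))
E
```

```text
t: 13.3
tool_pos: [0.5045, 0.0786, 0.0683]
orientation: [2.481, 1.914, -0.038]
force: [-5.5, -11.6, 3.9]
opening: 0.0076
t 13.3 tcp [0.5045 0.0786 0.0683] q6 0.332 F [ -5.5 -11.6   3.9] open 0.0076
shift now [-0.5  0.4  1.3] turn [-0.0084  0.0239 -0.0033] shift after turn [-0.5  0.4  1.3]
F tool [-12.7  -2.4  -3.6] M tool [ 0.47 -1.47 -0.24]
```

```bash
python3 -m pendant '[{"translation":[0.5,0,0.6],"twist":[-0.008,0.02,0],"grip":-1},{"translation":[0.5,0,0.6],"twist":[0,0.01,0],"grip":-1},{"translation":[1,0,0.2],"twist":[0,0.006,0],"grip":-1},{"translation":[1,0,0.2],"twist":[0,0.006,0],"grip":-1},{"translation":[1,0,0.2],"twist":[0,0.006,0],"grip":-1},{"translation":[1,0,0.2],"twist":[0,0.006,0],"grip":-1},{"translation":[1,0,0.2],"twist":[0,0.006,0],"grip":-1},{"translation":[1,0,0.2],"twist":[0,0.006,0],"grip":-1},{"translation":[1,0,0.2],"twist":[0,0.006,0],"grip":-1},{"translation":[1,0,0.2],"twist":[0,0.006,0],"grip":-1}]'
python3 - <<'E'
from h import *
j=np.array([np.cos(np.radians(75.5)),np.sin(np.radians(75.5))])
t=np.array([.526,.1603])-j*.085; delta(*t,.067,75.5)
s=robot.read_state();C=R.from_rotvec(s['orientation']);print('F tool',C.inv().apply(s['force']).round(1),'M tool',C.inv().apply(s['wrist_torque']).round(2))
p,d=snap('top','top3');p2,d2=snap('scene','scene3')
e=lambda a,y,x,h,w,k:cv2.convertScaleAbs(cv2.resize(a[y:y+h,x:x+w],None,fx=k,fy=k,interpolation=cv2.INTER_CUBIC),alpha=1.8)
cv2.imwrite('pics/fit.png',np.hstack([e(p,220,150,100,100,3)[:300],e(p2,195,370,50,83,6)])[:,:,::-1])
E
```

```text
t: 14.3
tool_pos: [0.5041, 0.0792, 0.0632]
orientation: [-2.465, -1.899, -0.049]
force: [-2.5, -7.1, -2.0]
opening: 0.0078
t 14.3 tcp [0.5041 0.0792 0.0632] q6 0.266 F [-2.5 -7.1 -2. ] open 0.0078
shift now [-0.9  0.9 -3.8] turn [-0.0041 -0.043  -0.0052] shift after turn [-1.1  0.9 -3.8]
F tool [-7.6 -0.6  1.7] M tool [ 0.02 -1.46 -0.12]
```

View pics/fit.png

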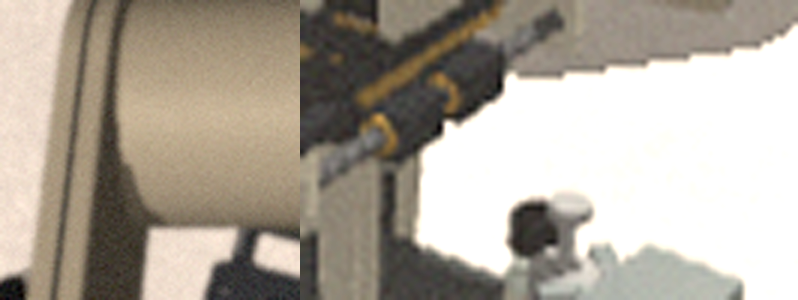

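Seating was reached, but repeated pushing walked the pitch off by 0.043 rad. In the crop the saddle is hidden behind the block and only the pin head shows, at about (415,229). I'll back off slightly, level the leaf, then push once briefly.

```bash
python3 -m pendant '[{"translation":[-2,0,0],"twist":[0,0,0],"grip":-1},{"translation":[-1,0.3,-1],"twist":[-0.002,-0.015,-0.002],"grip":-1},{"translation":[-1,0.3,-1],"twist":[-0.002,-0.015,-0.002],"grip":-1},{"translation":[0,0.2,-1],"twist":[0,-0.01,-0.001],"grip":-1},{"translation":[0,0,-0.5],"twist":[0,0,0],"grip":-1},{"translation":[0,0,0],"twist":[0,0,0],"grip":-1},{"translation":[0,0,0],"twist":[0,0,0],"grip":-1},{"translation":[0,0,0],"twist":[0,0,0],"grip":-1},{"translation":[0,0,0],"twist":[0,0,0],"grip":-1},{"translation":[0,0,0],"twist":[0,0,0],"grip":-1}]'
cat > st.py <<'E'
from h import *
j=np.array([np.cos(np.radians(75.5)),np.sin(np.radians(75.5))])
t=np.array([.526,.1603])-j*.085; delta(*t,.067,75.5)
s=robot.read_state();C=R.from_rotvec(s['orientation']);print('F tool',C.inv().apply(s['force']).round(1),'M tool',C.inv().apply(s['wrist_torque']).round(2))
E
python3 st.py
```

```text
t: 15.4
tool_pos: [0.5053, 0.0769, 0.0674]
orientation: [-2.483, -1.923, -0.006]
force: [0.2, 0.3, -2.8]
opening: 0.0075
t 15.4 tcp [0.5053 0.0769 0.0674] q6 0.3 F [ 0.2  0.3 -2.8] open 0.0075
shift now [ 1.  -0.8  0.4] turn [ 0.0021 -0.0035  0.0003] shift after turn [ 1.  -0.8  0.4]
F tool [0.3 0.2 2.8] M tool [-0.05  0.03 -0.03]
```

```bash
python3 - <<'E'
from h import *
p,d=snap('scene','scene4')
cv2.imwrite('pics/s4.png',cv2.convertScaleAbs(cv2.resize(p[195:295,340:470],None,fx=6,fy=6,interpolation=cv2.INTER_CUBIC),alpha=1.8)[:,:,::-1])
s=robot.read_state();C=R.from_rotvec(s['orientation'])
P=cloud('scene',d)[180:300,320:440].reshape(-1,3)
G=R.from_euler('z',75.5,degrees=True)
L=G.inv().apply(P-[s['tool_pos'][0],s['tool_pos'][1],0.051])*1000  # leaf-ish frame level
m=(abs(L[:,1])<40)&(L[:,0]>-65)&(L[:,0]<100)&(L[:,2]>-10)&(L[:,2]<60);L=L[m]
for x in range(-60,100,8):
    q=L[(L[:,0]>=x)&(L[:,0]<x+8)]
    if len(q)>3:
        a=q[abs(q[:,1])<8]; f=q[(q[:,1]<-8)|(q[:,1]>8)]
        print(x,len(q),'web zmax',np.percentile(a[:,2],97).round(1) if len(a) else '','y',np.median(a[:,1]).round(1) if len(a) else '','flange z med',np.median(f[:,2]).round(1) if len(f)>3 else '')
E
```

```text
-60 56 web zmax 35.3 y -3.4 flange z med 7.0
-52 51 web zmax 38.7 y -4.4 flange z med 6.9
-44 56 web zmax 37.6 y -3.8 flange z med 6.6
-36 54 web zmax 36.2 y -4.5 flange z med 7.5
-28 53 web zmax 38.4 y -4.5 flange z med 6.6
-20 32 web zmax 12.5 y -5.4 flange z med 6.9
-12 59 web zmax 12.8 y -4.7 flange z med 35.3
-4 80 web zmax 58.8 y -3.6 flange z med 30.9
4 160 web zmax 58.2 y -3.7 flange z med 40.8
12 82 web zmax 51.9 y -3.4 flange z med 6.8
20 84 web zmax 52.5 y -3.6 flange z med 7.1
28 76 web zmax 51.7 y -3.7 flange z med 7.6
36 89 web zmax 51.6 y -3.7 flange z med 7.5
44 82 web zmax 52.6 y -3.6 flange z med 5.7
52 61 web zmax 50.2 y -3.6 flange z med 
60 34 web zmax 39.9 y -3.2 flange z med 
68 32 web zmax 48.5 y -5.5 flange z med 32.8
76 33 web zmax  y  flange z med 23.5
84 94 web zmax  y  flange z med 24.9
92 30 web zmax  y  flange z med 32.1
```

View pics/s4.png

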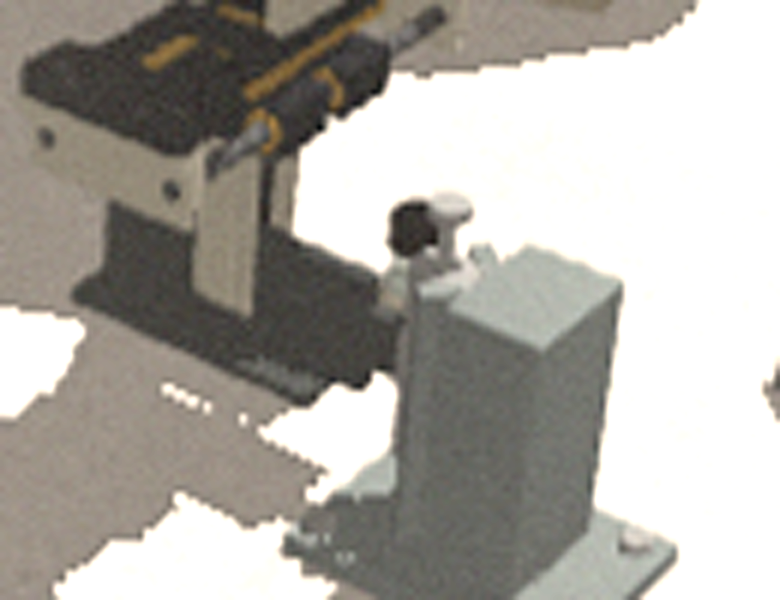

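The leaf is level: flange top stays at the same height along its whole length, and the web is straight in the grip. The recorded positions so far lie on a 45° line, which suggests the knuckle was sliding on one saddle wall only. I'll push in with a tool −y component to find the other wall.

```bash
python3 -m pendant '[{"translation":[0.8,-0.3,0.2],"twist":[0.002,-0.003,0],"grip":-1},{"translation":[0.8,-0.8,0],"twist":[0,0.001,0],"grip":-1},{"translation":[0.8,-0.8,0],"twist":[0,0.001,0],"grip":-1},{"translation":[1,-1,0],"twist":[0,0.001,0],"grip":-1},{"translation":[1,-1,0],"twist":[0,0.001,0],"grip":-1},{"translation":[1,-1,0],"twist":[0,0.001,0],"grip":-1},{"translation":[1,-0.5,0],"twist":[0,0.001,0],"grip":-1},{"translation":[1,0,0],"twist":[0,0.001,0],"grip":-1},{"translation":[1,0,0],"twist":[0,0.001,0],"grip":-1},{"translation":[1,0,0],"twist":[0,0.001,0],"grip":-1}]'
python3 st.py
```

```text
t: 16.45
tool_pos: [0.5041, 0.079, 0.0676]
orientation: [2.482, 1.914, 0.003]
force: [-2.4, -6.1, 0.3]
opening: 0.0074
t 16.45 tcp [0.5041 0.079  0.0676] q6 0.317 F [-2.4 -6.1  0.3] open 0.0074
shift now [-0.8  0.8  0.6] turn [ 0.0071  0.003  -0.0036] shift after turn [-0.8  0.8  0.6]
F tool [-6.5 -0.8 -0.3] M tool [ 0.01 -0.95  0.04]
```

```bash
python3 -m pendant '[{"translation":[1,0,0.3],"twist":[0.004,0.002,-0.002],"grip":-1},{"translation":[1,0.8,0.2],"twist":[0.002,0.002,0],"grip":-1},{"translation":[1,0.8,0],"twist":[0,0.001,0],"grip":-1},{"translation":[1,0.8,0],"twist":[0,0.001,0],"grip":-1},{"translation":[1,0.8,0],"twist":[0,0.001,0],"grip":-1},{"translation":[1,0.8,0],"twist":[0,0.001,0],"grip":-1},{"translation":[1,0.8,0],"twist":[0,0.001,0],"grip":-1},{"translation":[1,0.8,0],"twist":[0,0.001,0],"grip":-1},{"translation":[1,0.8,0],"twist":[0,0.001,0],"grip":-1},{"translation":[1,0.8,0],"twist":[0,0.001,0],"grip":-1}]'
python3 st.py
```

```text
t: 17.45
tool_pos: [0.5052, 0.0786, 0.0677]
orientation: [-2.479, -1.92, 0.025]
force: [-6.0, -6.5, 4.7]
opening: 0.0077
t 17.45 tcp [0.5052 0.0786 0.0677] q6 0.312 F [-6.  -6.5  4.7] open 0.0077
shift now [-0.7 -0.3  0.7] turn [-0.0141  0.0095  0.0003] shift after turn [-0.7 -0.3  0.7]
F tool [-7.9 -4.3 -4.6] M tool [ 0.75 -0.77 -0.42]
```

Pushing with −y and with +y both stop within about 1 mm of each other at the same depth, with the side force opposing each time. That means the knuckle is against both V walls. I'll level it once more and give a short final push.

```bash
python3 -m pendant '[{"translation":[-1,-0.3,0],"twist":[0,0,0],"grip":-1},{"translation":[-0.5,-0.3,0.2],"twist":[-0.007,0.004,0],"grip":-1},{"translation":[0,0,0.3],"twist":[-0.007,0.005,0],"grip":-1},{"translation":[0,0,0],"twist":[0,0,0],"grip":-1},{"translation":[0,0,0],"twist":[0,0,0],"grip":-1},{"translation":[0,0,0],"twist":[0,0,0],"grip":-1},{"translation":[0,0,0],"twist":[0,0,0],"grip":-1},{"translation":[0,0,0],"twist":[0,0,0],"grip":-1},{"translation":[0,0,0],"twist":[0,0,0],"grip":-1},{"translation":[0,0,0],"twist":[0,0,0],"grip":-1}]'
python3 st.py
```

```text
t: 18.45
tool_pos: [0.5042, 0.0779, 0.0672]
orientation: [2.483, 1.924, 0.003]
force: [0.2, 0.6, -2.2]
opening: 0.0076
t 18.45 tcp [0.5042 0.0779 0.0672] q6 0.304 F [ 0.2  0.6 -2.2] open 0.0076
shift now [0.3 0.5 0.2] turn [ 0.0014 -0.0013  0.0005] shift after turn [0.3 0.5 0.2]
F tool [0.6 0.  2.2] M tool [-0.08 -0.09  0.02]
```

```bash
python3 -m pendant '[{"translation":[0,0,0],"twist":[0.001,-0.001,0],"grip":-1},{"translation":[0,0,0],"twist":[0,0,0],"grip":-1},{"translation":[0,0,0],"twist":[0,0,0],"grip":-1},{"translation":[0.5,0.1,0],"twist":[0,0,0],"grip":-1},{"translation":[0.6,0.1,0],"twist":[0,0,0],"grip":-1},{"translation":[0.8,0,0],"twist":[0,0.001,0],"grip":-1},{"translation":[1,0,0],"twist":[0,0.001,0],"grip":-1},{"translation":[1,0,0],"twist":[0,0.001,0],"grip":-1},{"translation":[1.2,0,0],"twist":[0,0.001,0],"grip":-1},{"translation":[1.4,0,0],"twist":[0,0.001,0],"grip":-1}]'
python3 st.py
```

```text
t: 19.45
tool_pos: [0.5045, 0.0789, 0.0672]
orientation: [2.483, 1.922, -0.007]
force: [-3.8, -8.9, 1.8]
opening: 0.0073
t 19.45 tcp [0.5045 0.0789 0.0672] q6 0.312 F [-3.8 -8.9  1.8] open 0.0073
shift now [-0.8  0.5  0.2] turn [-0.0017  0.0046 -0.0002] shift after turn [-0.8  0.5  0.2]
F tool [-9.6 -1.5 -1.8] M tool [ 0.19 -1.32 -0.09]
```

```bash
python3 - <<'E'
from h import *
p,d=snap('scene','scene5'); s=robot.read_state(); print('F',s['force'].round(1),s['t'])
P=cloud('scene',d)[180:300,320:440].reshape(-1,3)
G=R.from_euler('z',75.5,degrees=True)
L=G.inv().apply(P-[.525,.158,0])*1000   # jamb frame, scene-camera bias taken off
w=L[(L[:,2]>90)&(L[:,2]<100)&(abs(L[:,1])<7)&(L[:,0]<-14)&(L[:,0]>-70)]
print('web front end x (want -25):',np.percentile(w[:,0],[90,97,100]).round(1),'y face (want -4)',np.median(w[:,1]).round(1))
for a,b in((-140,-120),(-120,-100),(-70,-50),(-50,-36)):
    f=L[(L[:,0]>a)&(L[:,0]<b)&(L[:,1]<-9)&(L[:,1]>-24)&(L[:,2]>45)&(L[:,2]<70)]; print('flange top z (want 57)',a,len(f),np.median(f[:,2]).round(1) if len(f) else '')
d0=np.load('scene0.npz')['d'];m=(abs(d-d0)<.004)
for n,(u,v) in dict(spare=(243,255),b0=(272,310),b1=(326,325),b2=(382,345),v0=(440,342),v1=(201,217),boat=(492,264)).items(): print(n,m[v-10:v+10,u-10:u+10].mean().round(2))
E
```

```text
F [-3.3 -8.8  2.2] 19.5
web front end x (want -25): [-26.3 -18.1 -14.7] y face (want -4) -3.6
flange top z (want 57) -140 36 57.6
flange top z (want 57) -120 39 57.9
flange top z (want 57) -70 36 58.1
flange top z (want 57) -50 27 57.6
spare 0.7
b0 0.83
b1 0.9
b2 0.89
v0 0.84
v1 0.63
boat 0.7
```

```bash
python3 -c "
from plant import robot
print(robot.close_job())"
```

```text
the job is handed in; nothing more can be done
None
```

I picked up the single-knuckle leaf and brought its knuckle in sideways between the jamb's two knuckles. I then pushed it home in the V saddle and handed the job in at t ≈ 19.5 s, still gripped and held with about 10 N of push.

**Checks that agreed:**
- **Seating:** pushing with a sideways component either way stopped at the same depth, within about 1 mm sideways. The knuckle therefore rests against both V walls.
- **Upright:** the tool was within 0.005 rad of upright, and the flange was level along its length.
- **Height:** flange top at about 57.8 mm against 57 wanted. That puts the hole near 77 mm, about 5 to 6 mm clear of the knuckles above and below.
- **Grip:** opening 7.3 mm on the 8 mm web, a little low but in line with the reading's noise.

**Checks that were weak or disagreed:**
- **Hole alignment not seen:** the block and gripper hid the knuckle from both cameras, so it is inferred from contact and position. The seat came about 0.8 mm deeper and 0.5 mm to the side of the camera estimate.
- **Web front end:** it read 15 to 26 mm short of the axis, against 25 mm expected. Stray depth points make this useless as confirmation.
- **Bystanders:** I compared depth before and after for seven of the eight. Only 63 to 90% of pixels matched within 4 mm, which I put down to depth noise. I did not look closer or compare vial2, but no move came near any of them.
- **First push:** repeated pushes pitched the leaf by about 0.04 rad and the tool sagged 4 mm, so I backed off, levelled it and reseated it.

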